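# Touch-dry check of coated test discs

### The arm

A 6-joint arm with a two-finger parallel gripper is mounted at the origin on the work surface. World frame = base frame: x ahead of the robot, y to its left, z up, the work surface at z = 0. Lengths are in m, angles in rad, forces in N, time in s.
With the tool pointing down it reaches from about 0.4 to 0.825 m from the base axis. Payload 7 kg.
Tool frame: the origin (TCP) lies between the finger pads; the fingertips stand 22 mm ahead of it and the grasp point (between the pads) lies 3 mm ahead of it; z points along the fingers, y is the direction in which the jaws open and shut (so a half turn about z gives the same grasp; the last joint's range is limited). The gripper opens to 88 mm and grips with 3 to 60 N. Pads are 19 mm wide; open, the fingers measure 130 mm over their backs; the gripper's body (78 mm by 193 mm) begins 47 mm behind the grasp point.
Start: joints at [1.547, 0.359, 0.012, 0, -1.224, -0.288], TCP at [0.207, 0.642, 0.249] pointing down, gripper open.
Joint ranges: [-3.07, 3.07], [-1.43, 2.12], [-1.02, 1.25], [-3.03, 1.67], [-3.05, -0], [-3.03, 3.03]. Speed limits (rad/s): [2.39, 2.39, 3.01, 3.14, 3.14, 3.14].

### API

Orientations are given as [roll, pitch, yaw] about the fixed x, y, z axes, in that order (R = Rz(yaw) Ry(pitch) Rx(roll)).
In Python, from station import * gives the robot as it stands. The module is installed in compiled form; this text tells all that it offers.
- The arm moves only by the tool move_arm, never from a script. Its argument "rows" is a list of rows, each an object with "delta_rot": the turn, a rotation vector about the world's x, y, z in degrees, a list of three; "delta_pos": the shift along the world's x, y, z in cm, a list of three; "hand": the finger opening in cm, from 0 to 8.76. A call has exactly 10 rows; each row shifts and turns the commanded pose from where the row before left it; what a row does not reach is not made up. A row lasts 1/10 s, in which the tool goes at most 50 mm and 8.59 degrees, less where a joint would pass 70% of its speed; a pose out of reach is approached as far as the arm can. A call is refused whole if a number of a shift passes 5 or a number of a turn 8.59, either way. A call with a gripper value outside its range is refused whole. The fingers move at their own pace and stop on an object; "force" is the grip in N (left out, the last holds). Time passes only in rows, so rows that do not move let the fingers close, or fill a call up. It gives the time, the measured TCP pose, the force and the opening at its end, in the units of the state.
- get_state(): the state, without advancing time (a new reading comes with each control period).
- grab_frame(name): name is "scene" or "top"; returns the picture (420x560x3 uint8, blue, green, red); there is no depth.
- camera_info(name): a dict with "camera_matrix" (3x3 intrinsics, pixels), "world_from_camera" (4x4, takes a point from camera to world coordinates). Camera axes: x right, y down, z forward; pixel columns grow to the right and rows downward; lengths in m; the calibration is good to about 2 mm. A picture is of the moment at which its call begins. camera_info takes no time and is no camera call.
- job_done(): hands the job in, once; it reports no verdict.
The state is a dict: "t": time; "q": joint angles; "qd": joint speeds; "joint_efforts": joint torques, N m; "eef_pos": TCP position; "ee_rot": TCP orientation; "force": force on the tool from outside, world axes, zero at the start; "moment": the same for the moment, N m; "width": finger opening in m.
Only numpy, scipy, OpenCV 4.12 (cv2) and the standard library are available. Lean on these libraries where they do the work, as an engineer would, in place of code of your own. Each camera call takes 0.05 s, during which the arm holds its last target.

### The job

Check whether the coating on the test discs has dried: rest a fingertip on top of the black disc, then the white one, then the red one, each for a moment and so lightly that the disc dips only a few millimetres on its spring. The yellow disc is still wet, so do not touch it or its stand. Do not pinch, lift or shove any stand, leave everything else on the bench where it is, and finish clear of everything.

Things in the scene. Friction and masses are not known exactly. Their poses are not given: they have to be found in the camera images.
- stand_black: loose weighted stand (0.95 kg, give or take a third) of the black test disc: a dark steel foot 96 x 96 x 16 mm with an upright 34 mm aluminium column in its middle that carries the disc. Origin: centre of the foot's underside; z up.
- disc_black_top (a point): centre of the upper face of the black disc: round, flat, level, 60 mm across, 10 mm thick, 90 mm above the table when untouched; it sits on a spring over the column and goes straight down when touched.
- disc_black (a joint): how far the black disc is pushed down, m: 0 is fully up, 0.014 is down on its stop. It starts to give at about 0.6 N and takes about 0.35 N more per mm (2 N at 4 mm), and springs back by itself when let go.
- stand_white: loose weighted stand (0.95 kg, give or take a third) of the white test disc: a dark steel foot 96 x 96 x 16 mm with an upright 34 mm aluminium column in its middle that carries the disc. Origin: centre of the foot's underside; z up.
- disc_white_top (a point): centre of the upper face of the white disc: round, flat, level, 60 mm across, 10 mm thick, 75 mm above the table when untouched; it sits on a spring over the column and goes straight down when touched.
- disc_white (a joint): how far the white disc is pushed down, m: 0 is fully up, 0.014 is down on its stop. It starts to give at about 0.6 N and takes about 0.35 N more per mm (2 N at 4 mm), and springs back by itself when let go.
- stand_red: loose weighted stand (0.95 kg, give or take a third) of the red test disc: a dark steel foot 96 x 96 x 16 mm with an upright 34 mm aluminium column in its middle that carries the disc. Origin: centre of the foot's underside; z up.
- disc_red_top (a point): centre of the upper face of the red disc: round, flat, level, 60 mm across, 10 mm thick, 85 mm above the table when untouched; it sits on a spring over the column and goes straight down when touched.
- disc_red (a joint): how far the red disc is pushed down, m: 0 is fully up, 0.014 is down on its stop. It starts to give at about 0.6 N and takes about 0.35 N more per mm (2 N at 4 mm), and springs back by itself when let go.
- stand_yellow: loose weighted stand (0.95 kg, give or take a third) of the yellow test disc: a dark steel foot 96 x 96 x 16 mm with an upright 34 mm aluminium column in its middle that carries the disc. Origin: centre of the foot's underside; z up. Still wet: not to be touched.
- disc_yellow_top (a point): centre of the upper face of the yellow disc: round, flat, level, 60 mm across, 10 mm thick, 70 mm above the table when untouched; it sits on a spring over the column and goes straight down when touched. Still wet: not to be touched.
- disc_yellow (a joint): how far the yellow disc is pushed down, m: 0 is fully up, 0.014 is down on its stop. It starts to give at about 0.6 N and takes about 0.35 N more per mm (2 N at 4 mm), and springs back by itself when let go.
- spray_bottle: bystander, loose: amber trigger spray bottle, 72 mm wide and 202 mm tall, standing. Origin: centre of its underside.
- polish_bottle: bystander, loose: white bottle with a blue label and black cap, 60 mm wide and 170 mm tall, standing. Origin: centre of its underside.
- wax_jar: bystander, loose: low green jar with a green lid, 72 mm wide and 55 mm tall. Origin: centre of its underside.
- tape_roll: bystander, loose: roll of blue masking tape lying flat, 90 mm across, 24 mm tall. Origin: centre of its underside.
- applicator: bystander, loose: round hand applicator, grey pad with an orange grip, 80 mm across and 46 mm tall. Origin: centre of its underside.
- detail_brush: bystander, loose: brush with a brown wooden handle, 170 mm long, lying flat. Origin: on the underside, within its length, z up.
There are look-alikes about, which are no part of the job. Leave any pink or purple look-alike of the stand_white alone.

How it is judged:
On the way, in this order (a step that is already met when the one before it is completed fails the run):
1. the fingertips rest on the black disc so that it dips at least 1 mm, for 0.2 s (contact force between stand_black and the fingers above 0.3 N and value of joint disc_black above 0.001 m), for 0.2 s.
2. the fingertips rest on the white disc so that it dips at least 1 mm, for 0.2 s (contact force between stand_white and the fingers above 0.3 N and value of joint disc_white above 0.001 m), for 0.2 s.
3. the fingertips rest on the red disc so that it dips at least 1 mm, for 0.2 s (contact force between stand_red and the fingers above 0.3 N and value of joint disc_red above 0.001 m), for 0.2 s.
At the end, for the whole second after the job is handed in: All four discs are fully up again (within 1.5 mm), all stands upright, at rest and within 20 mm of where they began, and the bystanders within 25 mm of where they began (value of joint each of disc_black, disc_white, disc_red, disc_yellow below 0.0015 m and distance of each of stand_black, stand_white, stand_red, stand_yellow from where it was at the start of the episode below 0.02 m and angle between each of stand_black, stand_white, stand_red, stand_yellow's own z axis and vertical below 0.1 rad and linear speed of each of stand_black, stand_white, stand_red, stand_yellow below 0.02 m/s and distance of each of spray_bottle, polish_bottle, wax_jar, tape_roll, applicator, detail_brush from where it was at the start of the episode below 0.025 m); the robot touches nothing.
It fails at once if a disc is pressed down more than 10 mm (not a light touch) (value of joint any of disc_black, disc_white, disc_red, disc_yellow above 0.01 m).
It fails at once if a stand or its disc is pinched or hit with more than 12 N (contact force between any of stand_black, stand_white, stand_red, stand_yellow and the fingers above 12 N or contact force between any of stand_black, stand_white, stand_red, stand_yellow and the arm above 12 N).
It fails at once if the wet yellow disc or its stand is touched by the robot, or its disc dips (contact force between stand_yellow and the fingers above 0.3 N or contact force between stand_yellow and the arm above 0.3 N or value of joint disc_yellow above 0.0015 m).
It fails at once if a stand is lifted, tipped, or shoved more than 20 mm (distance of any of stand_black, stand_white, stand_red, stand_yellow from where it was at the start of the episode above 0.02 m or angle between any of stand_black, stand_white, stand_red, stand_yellow's own z axis and vertical above 0.15 rad).
It fails at once if a bystander is lifted, knocked over or moved more than 25 mm (distance of any of spray_bottle, polish_bottle, wax_jar, tape_roll, applicator, detail_brush from where it was at the start of the episode above 0.025 m or angle between any of spray_bottle, polish_bottle, wax_jar, tape_roll, applicator's own z axis and vertical above 0.4 rad).
It also fails if it takes over 54 s, if anything falls off the work surface, if the arm or the gripper's body presses on something with over 40 N, if the wrist force passes 120 N, or if a joint passes its speed limit or range.

## Working session

There is one attempt and no reset: what is moved stays moved. The work goes in short steps, Python scripts to look and compute and a tool call to move; the robot and the scene stay as the last step left them, time stands still between calls to the robot, and variables do not carry over. Pictures are saved under pics/ and viewed, and the job is handed in when it is done.

Besides the shell and the picture viewer there is one more tool, called after "Emit:" by a JSON object that holds its "fn" and its "kwargs". move_arm: Moves the arm, as the interface text tells. Its arguments: {"type":"object","properties":{"rows":{"type":"array"},"force":{"type":"number"}},"required":["rows"]}

```bash
mkdir -p pics; python3 - <<'E'
from station import *
import cv2
for n in("scene","top"):
    f=grab_frame(n); cv2.imwrite(f"pics/{n}0.png",f)
    c=camera_info(n); print(n,c["camera_matrix"],c["world_from_camera"])
print(get_state())
E
```

```text
scene [[473.75148341   0.         281.41593924]
 [  0.         473.75148341 213.14730222]
 [  0.           0.           1.        ]] [[-0.2227433   0.58903413 -0.77680385  1.57968139]
 [ 0.97458114  0.11490975 -0.19232095  0.27950757]
 [-0.02402127 -0.79989658 -0.59965693  0.89557424]
 [ 0.          0.          0.          1.        ]]
top [[379.16207162   0.         278.58415369]
 [  0.         379.16207162 211.54030432]
 [  0.           0.           1.        ]] [[-0.02817386 -0.98136434  0.19007964  0.33730267]
 [-0.99937606  0.02360142 -0.02627682  0.03809518]
 [ 0.02130099 -0.19070136 -0.98141697  1.05036987]
 [ 0.          0.          0.          1.        ]]
{'t': 0.1, 'q': array([ 1.54709526e+00,  3.59267658e-01,  1.11956209e-02, -3.07097816e-04,
       -1.22408721e+00, -2.88128315e-01]), 'qd': array([ 2.07944497e-03,  9.29005334e-04,  2.00001861e-03,  1.06584190e-05,
       -4.37424806e-04,  1.07151414e-03]), 'joint_efforts': array([-2.23170595e-03, -5.84163165e+01,  2.93751132e+01,  7.01548174e+00,
        1.01262881e-02, -5.84656982e-05]), 'eef_pos': array([0.20697195, 0.64208465, 0.24776704]), 'ee_rot': array([ 3.14020387e+00, -1.10506439e-04, -3.11933854e-01]), 'force': array([ 0.0271649 , -0.23154352, -0.32710018]), 'moment': array([-0.00257234,  0.02256473,  0.00626168]), 'width': 0.08770673450663491}
```

View pics/scene0.png

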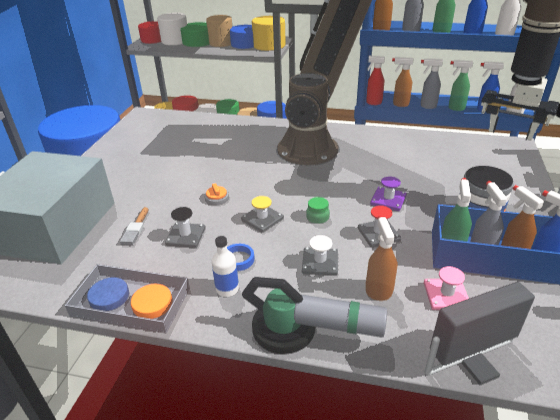

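View pics/top0.png

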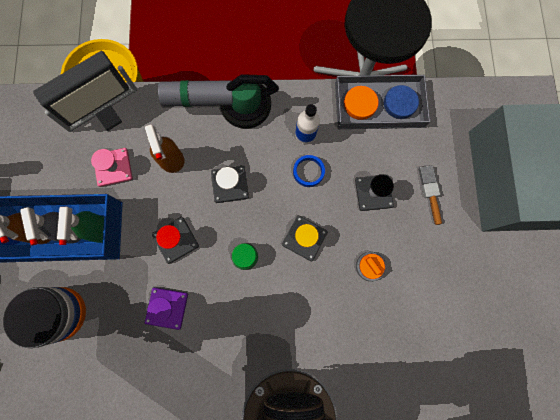

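The top view shows the black disc at (382,185), white (228,178), red (168,237) and yellow (306,236). The amber spray bottle, about (165,155), stands near red, and the polish bottle is at (307,125). The pink and purple stands are look-alikes.

```bash
cat > h.py <<'E'
import cv2,numpy as np
from station import camera_info
def ray(n,uv,z):
    c=camera_info(n);K=np.array(c["camera_matrix"]);T=np.array(c["world_from_camera"])
    d=T[:3,:3]@np.linalg.solve(K,[uv[0],uv[1],1]);o=T[:3,3]
    return (o+d*(z-o[2])/d[2])[:2]
def blob(m,near,r):
    k=np.zeros_like(m);cv2.circle(k,near,r,255,-1)
    n,l,s,c=cv2.connectedComponentsWithStats(m&k)
    i=1+np.argmax(s[1:,4]);return c[i],s[i],(l==i)
E
python3 - <<'E'
from h import *
np.set_printoptions(precision=4,suppress=True)
R={}
for n,seeds in(("top",dict(black=(382,185),white=(228,178),red=(168,237),yellow=(306,236))),("scene",dict(black=(181,214),white=(320,244),red=(381,214),yellow=(261,203)))):
    f=cv2.imread(f"pics/{n}0.png");h=cv2.cvtColor(f,cv2.COLOR_BGR2HSV);H,S,V=cv2.split(h)
    ms=dict(black=(V<40),white=(V>190)&(S<40),red=((H<6)|(H>174))&(S>150)&(V>120),yellow=(abs(H.astype(int)-27)<6)&(S>150)&(V>120))
    for c,z in dict(black=.09,white=.075,red=.085,yellow=.07).items():
        p,s,m=blob((ms[c]*255).astype(np.uint8),seeds[c],17)
        print(n,c,p,s,ray(n,p,z), ray(n,(s[0]+s[2]/2-.5,s[1]+s[3]/2-.5),z))
for n in("top","scene"):
    f=cv2.imread(f"pics/{n}0.png")
    for c,b in dict(top=[("A",90,90,290,290),("B",270,90,470,290)],scene=[("A",280,170,480,320),("B",100,170,300,320)])[n]and[(q[0],q[1:]) for q in dict(top=[("A",90,90,290,290),("B",270,90,470,290)],scene=[("A",280,170,480,320),("B",100,170,300,320)])[n]]:
        cv2.imwrite(f"pics/{n}{c}.png",cv2.resize(f[b[1]:b[3],b[0]:b[2]],None,fx=3 if n=="top" else 4,fy=3 if n=="top" else 4,interpolation=cv2.INTER_CUBIC))
E
```

```text
top black [381.8439 185.4366] [370 175  24  22 410] [ 0.5867 -0.2613] [ 0.5866 -0.2604]
top white [226.624  177.4187] [216 167  22  22 375] [0.622  0.1476] [0.6217 0.1479]
top red [167.5938 236.4665] [156 225  24  24 448] [0.4665 0.2966] [0.4664 0.2968]
top yellow [306.2114 235.0903] [295 224  23  23 421] [ 0.4629 -0.0584] [ 0.4632 -0.0579]Traceback (most recent call last):
  File "<stdin>", line 8, in <module>
  File "h.py", line 10, in blob
    i=1+np.argmax(s[1:,4]);return c[i],s[i],(l==i)
        ~~~~~~~~~^^^^^^^^^
    return _wrapfunc(a, 'argmax', axis=axis, out=out, **kwds)
    return bound(*args, **kwds)
ValueError: attempt to get argmax of an empty sequence
```

```bash
python3 - <<'E'
from h import *
np.set_printoptions(precision=4,suppress=True)
n="scene";f=cv2.imread("pics/scene0.png");H,S,V=cv2.split(cv2.cvtColor(f,cv2.COLOR_BGR2HSV))
ms=dict(black=(V<60),white=(V>170)&(S<60),red=((H<6)|(H>174))&(S>150)&(V>100),yellow=(abs(H.astype(int)-27)<7)&(S>120)&(V>150))
for c,z,sd in(("black",.09,(181,214)),("white",.075,(320,244)),("red",.085,(381,214)),("yellow",.07,(261,203))):
    try:
        p,s,m=blob((ms[c]*255).astype(np.uint8),sd,15);print(c,p,s,ray(n,p,z))
    except ValueError: print(c,"none",f[sd[1]-4:sd[1]+5:2,sd[0]])
for n,t,b,k in(("top","A",(90,90,290,290),3),("top","B",(270,90,470,290),3),("scene","A",(290,170,480,310),4),("scene","B",(110,170,300,310),4)):
    f=cv2.imread(f"pics/{n}0.png")
    cv2.imwrite(f"pics/{n}{t}.png",cv2.resize(f[b[1]:b[3],b[0]:b[2]],None,fx=k,fy=k,interpolation=cv2.INTER_CUBIC))
E
```

```text
black none [[66 64 69]
 [65 64 68]
 [67 65 68]
 [63 64 68]
 [67 68 72]]
white [320.5156 241.3468] [305 229  31  30 545] [0.619  0.1467]
red [381.196  211.4673] [371 206  21  12 199] [0.4675 0.2964]
yellow [261.1148 202.1202] [252 197  19  12 183] [ 0.4681 -0.0575]
```

View pics/topA.png

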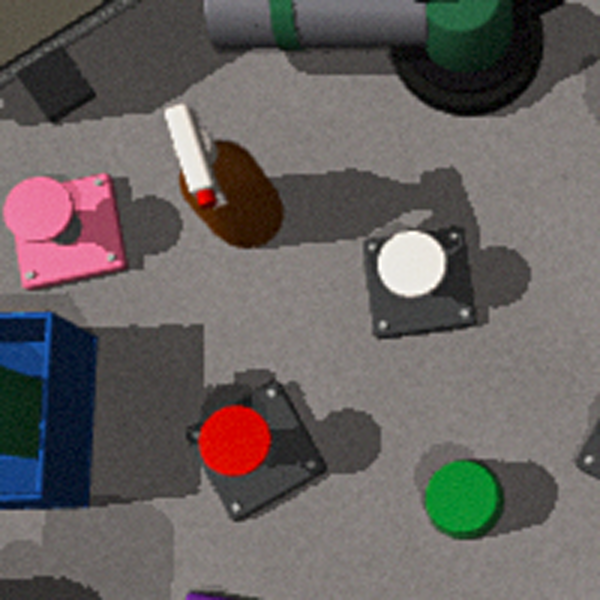

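View pics/topB.png

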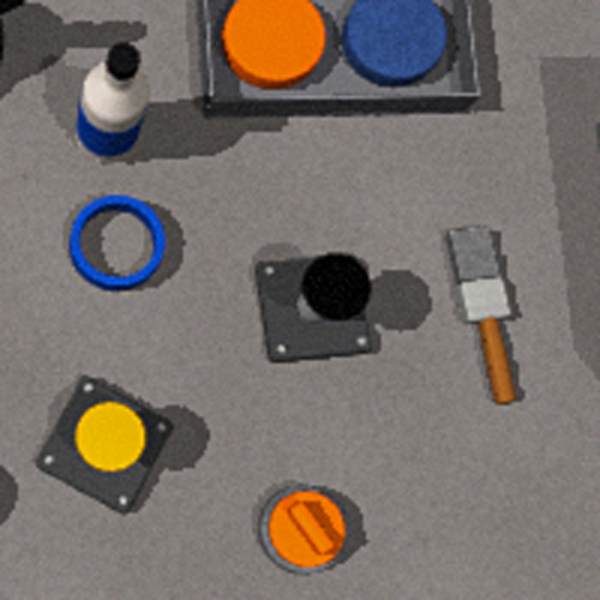

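View pics/sceneA.png

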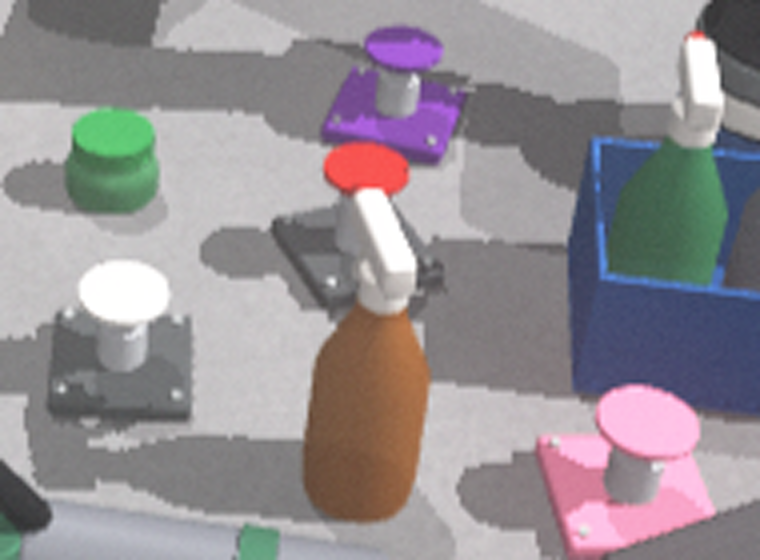

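```bash
python3 - <<'E'
from h import *
np.set_printoptions(precision=3,suppress=True)
def tri(a,b):
    P=[]
    for n,uv in(("top",a),("scene",b)):
        c=camera_info(n);K=np.array(c["camera_matrix"]);T=np.linalg.inv(np.array(c["world_from_camera"]))
        P.append(K@T[:3])
    X=cv2.triangulatePoints(P[0],P[1],np.array(a,float).reshape(2,1),np.array(b,float).reshape(2,1));return (X[:3]/X[3]).ravel()
print("spray nozzle red/top", tri((158,155),(385,234)), tri((150,127),(382,220)))
print("spray base", ray("top",(174,163),.0),ray("scene",(379,293),0))
print("polish base",ray("top",(306,135),0),ray("scene",(226,288),0),"cap",ray("top",(311,110),.17))
print("tote right top edge corners z.1", ray("top",(108,196),.1),ray("top",(121,196),0),ray("top",(121,256),0))
print("tote corner tri", tri((107,196),(439,205)))
print("green spray top", tri((68,208),(462,185)), tri((64,242),(464,180)))
print("pot", ray("top",(40,317),.1))
print("tape",ray("top",(309,171),.024),"monitor base",ray("top",(108,117),0))
print("jar",ray("top",(244,255),.05),"applic",ray("top",(372,265),.04))
E
```

```text
spray nozzle red/top [0.658 0.308 0.158] [0.7   0.3   0.232]
spray base [0.69  0.307] [0.704 0.313]
polish base [ 0.768 -0.077] [ 0.765 -0.077] cap [ 0.764 -0.074]
tote right top edge corners z.1 [0.572 0.446] [0.596 0.453] [0.427 0.445]
tote corner tri [0.551 0.427 0.182]
green spray top [0.515 0.481 0.228] [0.444 0.498 0.2  ]
pot [0.278 0.591]
tape [ 0.651 -0.078] monitor base [0.835 0.503]
jar [0.417 0.105] applic [ 0.382 -0.233]
```

Emit:
{"fn": "move_arm", "kwargs": {"rows": [{"delta_pos":[0,0,1],"delta_rot":[0,0,-7.2],"hand":0},{"delta_pos":[0,0,1],"delta_rot":[0,0,-7.2],"hand":0},{"delta_pos":[0,0,1],"delta_rot":[0,0,-7.2],"hand":0},{"delta_pos":[0,0,1],"delta_rot":[0,0,-7.2],"hand":0},{"delta_pos":[0,0,1],"delta_rot":[0,0,-7.2],"hand":0},{"delta_pos":[0,0,1],"delta_rot":[0,0,-7.2],"hand":0},{"delta_pos":[0,0,1],"delta_rot":[0,0,-7.2],"hand":0},{"delta_pos":[0,0,1],"delta_rot":[0,0,-7.2],"hand":0},{"delta_pos":[0,0,0],"delta_rot":[0,0,-7.2],"hand":0},{"delta_pos":[0,0,0],"delta_rot":[0,0,-7.2],"hand":0}]}}

```text
t: 1.1
eef_pos: [0.207, 0.6424, 0.3285]
ee_rot: [3.141, -0.0, -1.574]
force: [-0.7, 0.3, -0.2]
width: 0.013
```

Emit:
{"fn": "move_arm", "kwargs": {"rows": [{"delta_pos":[2.5,-3.5,0],"delta_rot":[0,0,0],"hand":0},{"delta_pos":[2.5,-3.5,0],"delta_rot":[0,0,0],"hand":0},{"delta_pos":[2.5,-3.5,0],"delta_rot":[0,0,0],"hand":0},{"delta_pos":[2.5,-3.5,0],"delta_rot":[0,0,0],"hand":0},{"delta_pos":[2.5,-3.5,0],"delta_rot":[0,0,0],"hand":0},{"delta_pos":[2.5,-3.5,0],"delta_rot":[0,0,0],"hand":0},{"delta_pos":[2.5,-3.5,0],"delta_rot":[0,0,0],"hand":0},{"delta_pos":[2.5,-3.5,0],"delta_rot":[0,0,0],"hand":0},{"delta_pos":[2.5,-3.5,0],"delta_rot":[0,0,0],"hand":0},{"delta_pos":[2.5,-3.5,0],"delta_rot":[0,0,0],"hand":0}]}}

```text
t: 2.1
eef_pos: [0.4576, 0.2908, 0.3284]
ee_rot: [3.141, -0.0, -1.568]
force: [1.2, 0.3, 0.1]
width: 0.0001
```

Emit:
{"fn": "move_arm", "kwargs": {"rows": [{"delta_pos":[1.4,-4,0],"delta_rot":[0,0,0],"hand":0},{"delta_pos":[1.4,-4,0],"delta_rot":[0,0,0],"hand":0},{"delta_pos":[1.4,-4,0],"delta_rot":[0,0,0],"hand":0},{"delta_pos":[1.4,-4,0],"delta_rot":[0,0,0],"hand":0},{"delta_pos":[1.4,-4,0],"delta_rot":[0,0,0],"hand":0},{"delta_pos":[1.4,-4,0],"delta_rot":[0,0,0],"hand":0},{"delta_pos":[1.4,-4,0],"delta_rot":[0,0,0],"hand":0},{"delta_pos":[1.4,-4,0],"delta_rot":[0,0,0],"hand":0},{"delta_pos":[1.4,-4,0],"delta_rot":[0,0,0],"hand":0},{"delta_pos":[0,0,0],"delta_rot":[0,0,0],"hand":0}]}}

```text
t: 3.1
eef_pos: [0.5836, -0.0716, 0.3274]
ee_rot: [3.14, -0.001, -1.573]
force: [-0.4, -0.1, 0.1]
width: 0.0003
```

Emit:
{"fn": "move_arm", "kwargs": {"rows": [{"delta_pos":[0.05,-3.15,0],"delta_rot":[0,0,0],"hand":0},{"delta_pos":[0.05,-3.15,0],"delta_rot":[0,0,0],"hand":0},{"delta_pos":[0.05,-3.15,0],"delta_rot":[0,0,0],"hand":0},{"delta_pos":[0.05,-3.15,0],"delta_rot":[0,0,0],"hand":0},{"delta_pos":[0.05,-3.15,0],"delta_rot":[0,0,0],"hand":0},{"delta_pos":[0.05,-3.15,-2],"delta_rot":[0,0,0],"hand":0},{"delta_pos":[0,0,-4],"delta_rot":[0,0,0],"hand":0},{"delta_pos":[0,0,-4],"delta_rot":[0,0,0],"hand":0},{"delta_pos":[0,0,-4],"delta_rot":[0,0,0],"hand":0},{"delta_pos":[0,0,-3],"delta_rot":[0,0,0],"hand":0}]}}

```text
t: 4.1
eef_pos: [0.5848, -0.256, 0.1556]
ee_rot: [3.139, 0.001, -1.569]
force: [1.3, -0.0, 0.2]
width: 0.0006
```

```bash
python3 - <<'E'
from station import *
import cv2
for n in("scene","top"):
    cv2.imwrite(f"pics/{n}1.png",grab_frame(n))
s=get_state();print(s["eef_pos"],s["force"],s["q"],s["t"])
E
```

```text
[ 0.58309715 -0.25553907  0.15354531] [-0.0234827  -0.5291862   0.87613017] [-0.10778655  0.37350268 -0.19374348 -0.0015634  -1.01236764  0.11026276] 4.2
```

View pics/scene1.png

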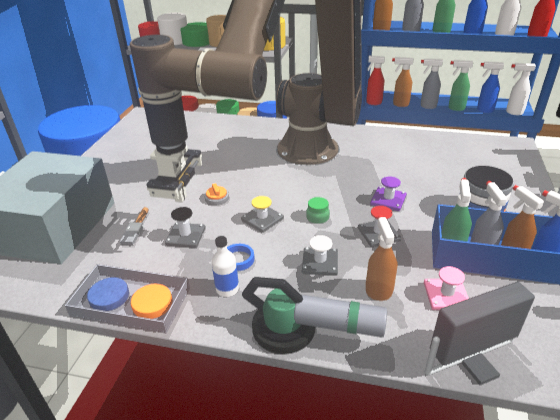

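```bash
python3 - <<'E'
from h import *
for n in("scene","top"):
    c=camera_info(n);K=np.array(c["camera_matrix"]);T=np.linalg.inv(np.array(c["world_from_camera"]))
    for X in((.583,-.2555,.1315),(.583,-.2555,.09),(.587,-.261,.09)):
        p=K@(T@[*X,1])[:3];print(n,X,p[:2]/p[2])
a=cv2.imread("pics/scene1.png")[130:270,100:250];b=cv2.imread("pics/top1.png")[110:270,300:450]
cv2.imwrite("pics/c1.png",np.hstack([cv2.resize(a,(400,373)),cv2.resize(b,(400,373))]))
E
```

```text
scene (0.583, -0.2555, 0.1315) [181.7021864  199.88647399]
scene (0.583, -0.2555, 0.09) [183.87374572 211.69111452]
scene (0.587, -0.261, 0.09) [181.54599326 212.29033656]
top (0.583, -0.2555, 0.1315) [384.42349312 182.66606644]
top (0.583, -0.2555, 0.09) [379.76334796 186.85562822]
top (0.587, -0.261, 0.09) [381.71736829 185.33708864]
```

View pics/c1.png

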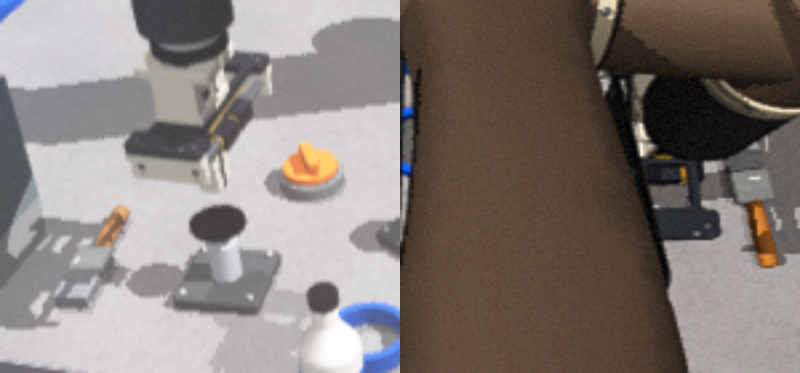

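The tip shows at scene (182,199), where I predicted it from the TCP plus 22 mm, so the calibration agrees. Next I'll centre over the disc and come down to just above it.

Emit:
{"fn": "move_arm", "kwargs": {"rows": [{"delta_pos":[0.3,-0.5,0],"delta_rot":[0,0,0],"hand":0},{"delta_pos":[0,0,-0.6],"delta_rot":[0,0,0],"hand":0},{"delta_pos":[0,0,-0.6],"delta_rot":[0,0,0],"hand":0},{"delta_pos":[0,0,-0.6],"delta_rot":[0,0,0],"hand":0},{"delta_pos":[0,0,-0.6],"delta_rot":[0,0,0],"hand":0},{"delta_pos":[0,0,-0.6],"delta_rot":[0,0,0],"hand":0},{"delta_pos":[0,0,-0.4],"delta_rot":[0,0,0],"hand":0},{"delta_pos":[0,0,0],"delta_rot":[0,0,0],"hand":0},{"delta_pos":[0,0,0],"delta_rot":[0,0,0],"hand":0},{"delta_pos":[0,0,0],"delta_rot":[0,0,0],"hand":0}]}}

```text
t: 5.2
eef_pos: [0.5893, -0.2616, 0.1248]
ee_rot: [-3.141, -0.0, -1.568]
force: [0.7, 0.3, 0.4]
width: 0.0008
```

Emit:
{"fn": "move_arm", "kwargs": {"rows": [{"delta_pos":[0,0,-0.3],"delta_rot":[0,0,0],"hand":0},{"delta_pos":[0,0,-0.3],"delta_rot":[0,0,0],"hand":0},{"delta_pos":[0,0,-0.3],"delta_rot":[0,0,0],"hand":0},{"delta_pos":[0,0,0],"delta_rot":[0,0,0],"hand":0},{"delta_pos":[0,0,0],"delta_rot":[0,0,0],"hand":0},{"delta_pos":[0,0,0],"delta_rot":[0,0,0],"hand":0},{"delta_pos":[0,0,0],"delta_rot":[0,0,0],"hand":0},{"delta_pos":[0,0,0],"delta_rot":[0,0,0],"hand":0},{"delta_pos":[0,0,0],"delta_rot":[0,0,0],"hand":0},{"delta_pos":[0,0,0],"delta_rot":[0,0,0],"hand":0}]}}

```text
t: 6.2
eef_pos: [0.5891, -0.2616, 0.1157]
ee_rot: [-3.141, -0.0, -1.568]
force: [-0.4, 0.3, -0.3]
width: 0.0005
```

```bash
python3 - <<'E'
from station import *
for i in range(3):
    grab_frame("scene");s=get_state();print(s["eef_pos"],s["force"],s["t"])
E
```

```text
[ 0.58910851 -0.26155967  0.11560692] [0.33905064 0.47976307 0.01876841] 6.25
[ 0.58906729 -0.2615705   0.1155726 ] [-0.46038137 -0.09550647  1.16316532] 6.3
[ 0.58907217 -0.26159724  0.11557038] [-0.63372721 -0.32847674 -0.36232037] 6.35
```

Emit:
{"fn": "move_arm", "kwargs": {"rows": [{"delta_pos":[0,0,-0.2],"delta_rot":[0,0,0],"hand":0},{"delta_pos":[0,0,-0.2],"delta_rot":[0,0,0],"hand":0},{"delta_pos":[0,0,-0.2],"delta_rot":[0,0,0],"hand":0},{"delta_pos":[0,0,-0.2],"delta_rot":[0,0,0],"hand":0},{"delta_pos":[0,0,0],"delta_rot":[0,0,0],"hand":0},{"delta_pos":[0,0,0],"delta_rot":[0,0,0],"hand":0},{"delta_pos":[0,0,0],"delta_rot":[0,0,0],"hand":0},{"delta_pos":[0,0,0],"delta_rot":[0,0,0],"hand":0},{"delta_pos":[0,0,0],"delta_rot":[0,0,0],"hand":0},{"delta_pos":[0,0,0],"delta_rot":[0,0,0],"hand":0}]}}

```text
t: 7.35
eef_pos: [0.5891, -0.2616, 0.1076]
ee_rot: [-3.141, -0.0, -1.568]
force: [0.2, -0.7, 2.9]
width: 0.0008
```

```bash
python3 - <<'E'
from station import *
import cv2,numpy as np
F=[]
for i in range(6):
    f=grab_frame("scene");s=get_state();F.append(s["force"])
print(s["eef_pos"],np.mean(F,0),s["t"])
cv2.imwrite("pics/c2.png",cv2.resize(f[150:260,110:250],None,fx=4,fy=4))
E
```

```text
[ 0.58913888 -0.26161767  0.10760167] [0.04002766 0.27877603 2.1897993 ] 7.65
```

View pics/c2.png

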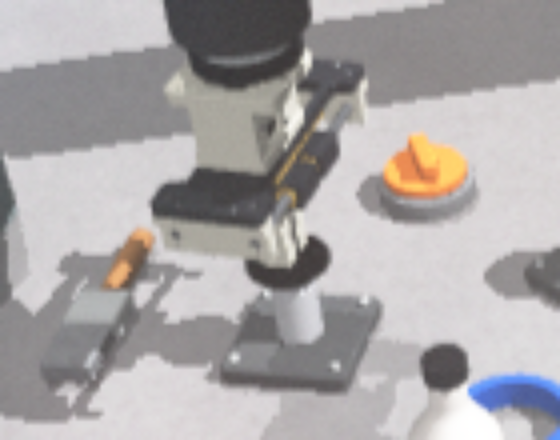

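Black dips about 4.4 mm at 2.2 N, as expected. Lifting off and going to white.

Emit:
{"fn": "move_arm", "kwargs": {"rows": [{"delta_pos":[0,0,0.5],"delta_rot":[0,0,0],"hand":0},{"delta_pos":[0,0,1.5],"delta_rot":[0,0,0],"hand":0},{"delta_pos":[0,0,3],"delta_rot":[0,0,0],"hand":0},{"delta_pos":[0,0,4],"delta_rot":[0,0,0],"hand":0},{"delta_pos":[0,0,4],"delta_rot":[0,0,0],"hand":0},{"delta_pos":[0,0,2],"delta_rot":[0,0,0],"hand":0},{"delta_pos":[0,2,0],"delta_rot":[0,0,0],"hand":0},{"delta_pos":[0.2,3,0],"delta_rot":[0,0,0],"hand":0},{"delta_pos":[0.3,4,0],"delta_rot":[0,0,0],"hand":0},{"delta_pos":[0.3,4,0],"delta_rot":[0,0,0],"hand":0}]}}

```text
t: 8.65
eef_pos: [0.5966, -0.1306, 0.2575]
ee_rot: [3.141, 0.0, -1.57]
force: [0.7, 0.0, 0.2]
width: 0.0002
```

Emit:
{"fn": "move_arm", "kwargs": {"rows": [{"delta_pos":[0.3,4,0],"delta_rot":[0,0,0],"hand":0},{"delta_pos":[0.3,4,0],"delta_rot":[0,0,0],"hand":0},{"delta_pos":[0.3,4,0],"delta_rot":[0,0,0],"hand":0},{"delta_pos":[0.3,4,0],"delta_rot":[0,0,0],"hand":0},{"delta_pos":[0.3,4,0],"delta_rot":[0,0,0],"hand":0},{"delta_pos":[0.3,4,0],"delta_rot":[0,0,0],"hand":0},{"delta_pos":[0.3,3,0],"delta_rot":[0,0,0],"hand":0},{"delta_pos":[0.3,1,0],"delta_rot":[0,0,0],"hand":0},{"delta_pos":[0,0,0],"delta_rot":[0,0,0],"hand":0},{"delta_pos":[0,0,0],"delta_rot":[0,0,0],"hand":0}]}}

```text
t: 9.65
eef_pos: [0.6208, 0.1479, 0.2573]
ee_rot: [3.141, -0.0, -1.568]
force: [0.5, -0.3, 0.3]
width: 0.0002
```

Emit:
{"fn": "move_arm", "kwargs": {"rows": [{"delta_pos":[0,0,-2],"delta_rot":[0,0,0],"hand":0},{"delta_pos":[0,0,-3],"delta_rot":[0,0,0],"hand":0},{"delta_pos":[0,0,-3],"delta_rot":[0,0,0],"hand":0},{"delta_pos":[0,0,-3],"delta_rot":[0,0,0],"hand":0},{"delta_pos":[0,0,-2],"delta_rot":[0,0,0],"hand":0},{"delta_pos":[0,0,-1],"delta_rot":[0,0,0],"hand":0},{"delta_pos":[0,0,-0.7],"delta_rot":[0,0,0],"hand":0},{"delta_pos":[0,0,-0.5],"delta_rot":[0,0,0],"hand":0},{"delta_pos":[0,0,0],"delta_rot":[0,0,0],"hand":0},{"delta_pos":[0,0,0],"delta_rot":[0,0,0],"hand":0}]}}

```text
t: 10.65
eef_pos: [0.6216, 0.1486, 0.1065]
ee_rot: [-3.14, 0.001, -1.568]
force: [-0.1, 0.4, -0.3]
width: 0.0
```

```bash
python3 - <<'E'
from station import *
import cv2,numpy as np
f=grab_frame("scene");s=get_state()
print(s["eef_pos"],s["force"],s["t"])
cv2.imwrite("pics/c3.png",cv2.resize(f[170:300,240:430],None,fx=4,fy=4))
E
```

```text
[0.62156616 0.14863191 0.10649842] [ 0.38732703  0.09097767 -1.07523044] 10.7
```

View pics/c3.png

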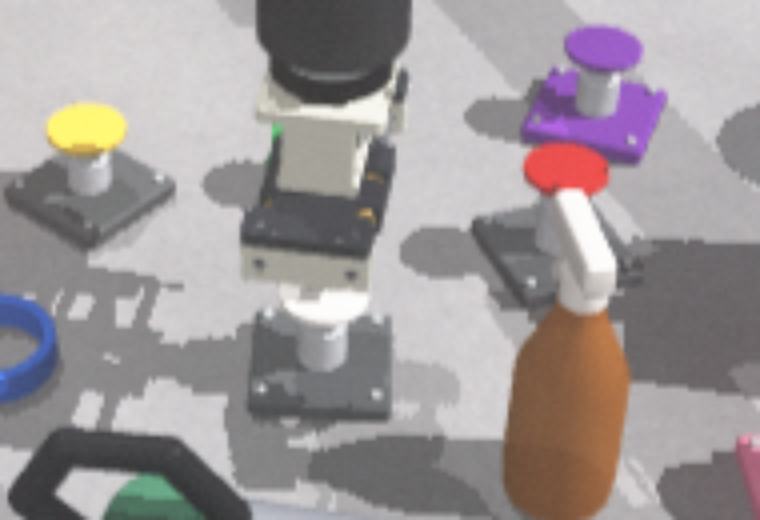

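The gripper is above the white disc with the spray bottle well clear. TCP z is 0.1065, contact is expected at 0.097, so I'll go down 14 mm.

Emit:
{"fn": "move_arm", "kwargs": {"rows": [{"delta_pos":[0,0,-0.3],"delta_rot":[0,0,0],"hand":0},{"delta_pos":[0,0,-0.3],"delta_rot":[0,0,0],"hand":0},{"delta_pos":[0,0,-0.2],"delta_rot":[0,0,0],"hand":0},{"delta_pos":[0,0,-0.2],"delta_rot":[0,0,0],"hand":0},{"delta_pos":[0,0,-0.2],"delta_rot":[0,0,0],"hand":0},{"delta_pos":[0,0,-0.2],"delta_rot":[0,0,0],"hand":0},{"delta_pos":[0,0,0],"delta_rot":[0,0,0],"hand":0},{"delta_pos":[0,0,0],"delta_rot":[0,0,0],"hand":0},{"delta_pos":[0,0,0],"delta_rot":[0,0,0],"hand":0},{"delta_pos":[0,0,0],"delta_rot":[0,0,0],"hand":0}]}}

```text
t: 11.7
eef_pos: [0.621, 0.1484, 0.0917]
ee_rot: [3.142, 0.0, -1.568]
force: [-2.3, 0.4, 1.8]
width: 0.0001
```

```bash
python3 - <<'E'
from station import *
import numpy as np
F=[]
for i in range(6):
    f=grab_frame("scene");s=get_state();F.append(s["force"])
print(s["eef_pos"],np.mean(F,0),s["t"])
E
```

```text
[0.62103614 0.14841831 0.09156307] [-1.93150208  1.16902918  3.07675945] 12.0
```

White is dipped about 5.4 mm at 3 N. Lifting off and going to red.

Emit:
{"fn": "move_arm", "kwargs": {"rows": [{"delta_pos":[0,0,0.5],"delta_rot":[0,0,0],"hand":0},{"delta_pos":[0,0,1.5],"delta_rot":[0,0,0],"hand":0},{"delta_pos":[0,0,3],"delta_rot":[0,0,0],"hand":0},{"delta_pos":[0,0,4],"delta_rot":[0,0,0],"hand":0},{"delta_pos":[0,0,4],"delta_rot":[0,0,0],"hand":0},{"delta_pos":[0,0,2],"delta_rot":[0,0,0],"hand":0},{"delta_pos":[-2,0,0],"delta_rot":[0,0,0],"hand":0},{"delta_pos":[-2.4,2.8,0],"delta_rot":[0,0,0],"hand":0},{"delta_pos":[-3,3,0],"delta_rot":[0,0,0],"hand":0},{"delta_pos":[-3,3,0],"delta_rot":[0,0,0],"hand":0}]}}

```text
t: 13.0
eef_pos: [0.5164, 0.2369, 0.2418]
ee_rot: [-3.141, 0.0, -1.57]
force: [0.9, 0.9, -0.2]
width: 0.0006
```

Emit:
{"fn": "move_arm", "kwargs": {"rows": [{"delta_pos":[-3,3,0],"delta_rot":[0,0,0],"hand":0},{"delta_pos":[-2,3,0],"delta_rot":[0,0,0],"hand":0},{"delta_pos":[0,0,-1],"delta_rot":[0,0,0],"hand":0},{"delta_pos":[0,0,-2],"delta_rot":[0,0,0],"hand":0},{"delta_pos":[0,0,-2],"delta_rot":[0,0,0],"hand":0},{"delta_pos":[0,0,-2],"delta_rot":[0,0,0],"hand":0},{"delta_pos":[0,0,-2],"delta_rot":[0,0,0],"hand":0},{"delta_pos":[0,0,-1],"delta_rot":[0,0,0],"hand":0},{"delta_pos":[0,0,-1],"delta_rot":[0,0,0],"hand":0},{"delta_pos":[0,0,0],"delta_rot":[0,0,0],"hand":0}]}}

```text
t: 14.0
eef_pos: [0.4669, 0.2959, 0.1306]
ee_rot: [3.14, -0.001, -1.569]
force: [-0.0, -0.5, 0.2]
width: 0.0006
```

```bash
python3 - <<'E'
from station import *
import cv2,numpy as np
f=grab_frame("scene");grab_frame("scene");s=get_state()
print(s["eef_pos"],s["force"],s["t"])
cv2.imwrite("pics/c4.png",cv2.resize(f[130:300,290:480],None,fx=3,fy=3))
E
```

```text
[0.46748049 0.29658827 0.13205839] [-0.2170482  -1.05990558  0.96352857] 14.1
```

View pics/c4.png

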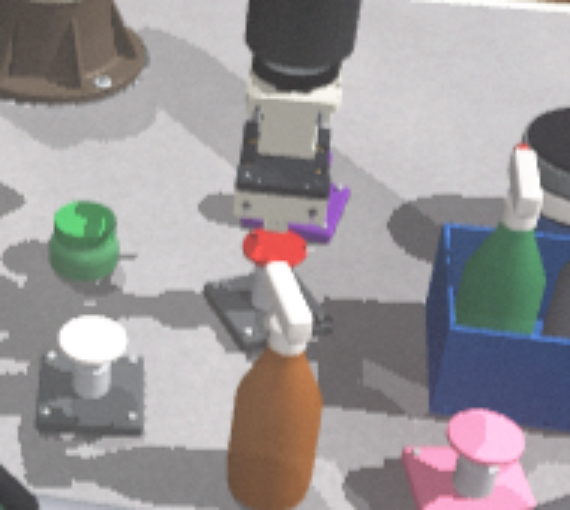

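Fingers are centred over red, with the tote and spray bottle clear.

Emit:
{"fn": "move_arm", "kwargs": {"rows": [{"delta_pos":[0,0,-0.5],"delta_rot":[0,0,0],"hand":0},{"delta_pos":[0,0,-0.5],"delta_rot":[0,0,0],"hand":0},{"delta_pos":[0,0,-0.4],"delta_rot":[0,0,0],"hand":0},{"delta_pos":[0,0,-0.4],"delta_rot":[0,0,0],"hand":0},{"delta_pos":[0,0,0],"delta_rot":[0,0,0],"hand":0},{"delta_pos":[0,0,0],"delta_rot":[0,0,0],"hand":0},{"delta_pos":[0,0,0],"delta_rot":[0,0,0],"hand":0},{"delta_pos":[0,0,0],"delta_rot":[0,0,0],"hand":0},{"delta_pos":[0,0,0],"delta_rot":[0,0,0],"hand":0},{"delta_pos":[0,0,0],"delta_rot":[0,0,0],"hand":0}]}}

```text
t: 15.1
eef_pos: [0.4671, 0.2965, 0.1137]
ee_rot: [-3.141, 0.0, -1.568]
force: [-0.0, 0.7, 0.1]
width: 0.0004
```

Emit:
{"fn": "move_arm", "kwargs": {"rows": [{"delta_pos":[0,0,-0.2],"delta_rot":[0,0,0],"hand":0},{"delta_pos":[0,0,-0.2],"delta_rot":[0,0,0],"hand":0},{"delta_pos":[0,0,-0.2],"delta_rot":[0,0,0],"hand":0},{"delta_pos":[0,0,-0.2],"delta_rot":[0,0,0],"hand":0},{"delta_pos":[0,0,-0.2],"delta_rot":[0,0,0],"hand":0},{"delta_pos":[0,0,-0.1],"delta_rot":[0,0,0],"hand":0},{"delta_pos":[0,0,0],"delta_rot":[0,0,0],"hand":0},{"delta_pos":[0,0,0],"delta_rot":[0,0,0],"hand":0},{"delta_pos":[0,0,0],"delta_rot":[0,0,0],"hand":0},{"delta_pos":[0,0,0],"delta_rot":[0,0,0],"hand":0}]}}

```text
t: 16.1
eef_pos: [0.467, 0.2964, 0.1026]
ee_rot: [3.142, -0.0, -1.568]
force: [-1.1, -1.0, 1.8]
width: 0.0002
```

```bash
python3 - <<'E'
from station import *
import numpy as np
F=[]
for i in range(6):
    f=grab_frame("scene");s=get_state();F.append(s["force"])
print(s["eef_pos"],np.mean(F,0),s["t"])
E
```

```text
[0.46706284 0.29640447 0.10256963] [-1.03258888 -0.8233837   2.32025379] 16.4
```

Red is dipped about 4.4 mm at 2.3 N. Lifting clear.

Emit:
{"fn": "move_arm", "kwargs": {"rows": [{"delta_pos":[0,0,0.5],"delta_rot":[0,0,0],"hand":0},{"delta_pos":[0,0,1.5],"delta_rot":[0,0,0],"hand":0},{"delta_pos":[0,0,3],"delta_rot":[0,0,0],"hand":0},{"delta_pos":[0,0,4],"delta_rot":[0,0,0],"hand":0},{"delta_pos":[0,0,4],"delta_rot":[0,0,0],"hand":0},{"delta_pos":[0,0,4],"delta_rot":[0,0,0],"hand":0},{"delta_pos":[0,0,3],"delta_rot":[0,0,0],"hand":0},{"delta_pos":[0,0,1],"delta_rot":[0,0,0],"hand":0},{"delta_pos":[0,0,0],"delta_rot":[0,0,0],"hand":0},{"delta_pos":[0,0,0],"delta_rot":[0,0,0],"hand":0}]}}

```text
t: 17.4
eef_pos: [0.4666, 0.2962, 0.3114]
ee_rot: [3.14, -0.001, -1.569]
force: [0.3, 1.4, -0.4]
width: 0.0005
```

Emit:
{"fn": "move_arm", "kwargs": {"rows": [{"delta_pos":[0,0,0],"delta_rot":[0,0,0],"hand":0},{"delta_pos":[0,0,0],"delta_rot":[0,0,0],"hand":0},{"delta_pos":[0,0,0],"delta_rot":[0,0,0],"hand":0},{"delta_pos":[0,0,0],"delta_rot":[0,0,0],"hand":0},{"delta_pos":[0,0,0],"delta_rot":[0,0,0],"hand":0},{"delta_pos":[0,0,0],"delta_rot":[0,0,0],"hand":0},{"delta_pos":[0,0,0],"delta_rot":[0,0,0],"hand":0},{"delta_pos":[0,0,0],"delta_rot":[0,0,0],"hand":0},{"delta_pos":[0,0,0],"delta_rot":[0,0,0],"hand":0},{"delta_pos":[0,0,0],"delta_rot":[0,0,0],"hand":0}]}}

```text
t: 18.4
eef_pos: [0.4671, 0.2964, 0.3126]
ee_rot: [3.142, -0.0, -1.568]
force: [-0.2, -0.2, -0.3]
width: 0.0007
```

```bash
python3 - <<'E'
from station import *
import cv2,numpy as np
f=grab_frame("scene");s=get_state();print(s["eef_pos"],s["force"],s["t"])
cv2.imwrite("pics/end.png",f)
a=cv2.imread("pics/scene0.png");d=cv2.absdiff(a,f).max(2)
for n,(x,y) in dict(black=(181,214),white=(320,244),red=(381,214),yellow=(261,203),spray=(381,270),polish=(226,270),jar=(318,210),tape=(240,257),applic=(216,194),brush=(135,228)).items():
    p=cv2.phaseCorrelate(*[cv2.cvtColor(i[y-18:y+18,x-18:x+18],cv2.COLOR_BGR2GRAY).astype(float) for i in(a,f)]);print(n,np.round(p[0],2),round(p[1],2))
E
```

```text
[0.46708477 0.29642198 0.31255043] [-0.40404246  0.08914437  0.56711739] 18.45
black [0.13 0.06] 0.75
white [0.03 0.01] 0.99
red [0.04 0.12] 0.96
yellow [-0.32  0.08] 0.45
spray [0.06 0.03] 1.0
polish [-0.01  0.04] 0.98
jar [-0.03 -0.1 ] 0.84
tape [0.02 0.17] 0.77
applic [0.54 0.55] 0.5
brush [0.15 0.21] 0.72
```

View pics/end.png

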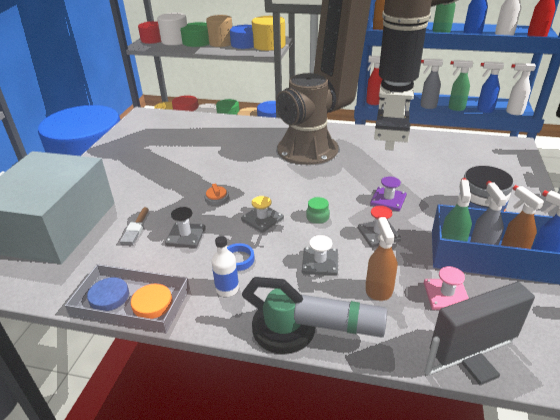

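The picture shows every stand and bystander where it was. The gripper, at (393,130), is well above everything.

```bash
python3 -c "
from station import *
print(job_done())"
```

```text
the job is handed in; nothing more can be done
None
```

I touched the black, white and red discs in that order with closed fingertips. I held each for well over 0.2 s, then handed the job in after about 18 s of the 54 s allowed. The system reported no verdict.

| Disc | Dip (from fingertip height) | Measured upward force |
|---|---|---|
| Black | about 4.4 mm | 2.2 N |
| White | about 5.4 mm | 3.1 N |
| Red | about 4.4 mm | 2.3 N |

- **Forces:** White read about 0.6 N more than the spring figures predict for that dip. White and red also showed 1–2 N of sideways force. Single force readings scatter by roughly 0.5–1 N, so I averaged six for each disc.
- **Clearance:** The robot never went near the yellow disc at touching height. It ended with the gripper about 0.2 m above the red disc and contact force at noise level.
- **Final image check:** Compared with the first picture, everything shifted by 0.3 pixels or less, except the yellow disc (0.32) and the applicator (0.8). Those two comparisons were weak matches because the arm's shadow fell on them. By eye, both are where they started.

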